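# Find the soft foot of a jig plate and take it up with its shim

### The arm

A 6-joint arm with a two-finger parallel gripper is mounted at the origin on the work surface; the furniture and walls round the work are solid. World frame = base frame: x ahead of the robot, y to its left, z up, the work surface at z = 0. Lengths are in mm, angles in rad, forces in N, time in s.
With the tool pointing down it reaches from about 300 to 775 mm from the base axis. Payload 14.6 kg.
Tool frame: the origin (TCP) lies at the very end of the fingers, on their centre line; the grasp point (between the pads) lies 19 mm behind it; z points along the fingers, y is the line along which they close (so a half turn about z gives the same grasp; the last joint's range is limited). The gripper opens to 94 mm and grips with 3 to 60 N. Pads are 16 mm wide; open, the fingers measure 119 mm over their backs; the gripper's body (75 mm by 177 mm) begins 78 mm behind the grasp point.
Start: joints at [1.258, 0.3, 1.521, -0, 1.321, -0.067], TCP at [133.831, 533.459, 184.146] pointing down, gripper open.
Joint ranges: [-3.03, 3.03], [-0.79, 2.21], [0.23, 2.52], [-1.04, 4.18], [0, 3.07], [-2.55, 2.55]. Speed limits (rad/s): [2.22, 2.22, 2.57, 3.14, 3.14, 3.14].

### API

Orientations are given as [roll, pitch, yaw] about the fixed x, y, z axes, in that order (R = Rz(yaw) Ry(pitch) Rx(roll)).
In Python, from cell import manip, camera, get_calibration gives the robot as it stands. The module is installed in compiled form; this text tells all that it offers.
- The arm moves only by the tool jog_arm, never from a script. Its argument "plan" is one flat list of numbers, 6 for each row, row after row: the shift along the world's x, y, z in m, then the turn, a rotation vector about the world's x, y, z in degrees. A call has 1 to 20 rows; each row is the pose to reach, as a shift and turn from the pose commanded when the call began; what a row does not reach only later rows make up. A row lasts 1/10 s, in which the tool goes at most 50 mm and 8.59 degrees, less where a joint would pass 70% of its speed; a pose out of reach is approached as far as the arm can. A call with a gripper value outside its range is refused whole. "claw" is the finger opening in m, from 0 to 0.094, set as the call begins (left out, the last holds). The fingers move at their own pace and stop on an object; "force" is the grip in N (left out, the last holds). Time passes only in rows, so rows that repeat a pose let the fingers close. It gives the time, the measured TCP pose, the force, the opening and the grip force at its end, in the units of the state.
- manip.read_state(): the state, without advancing time (a new reading comes with each control period).
- camera(name): name is "side" or "top"; returns (picture, depth): 400x640x3 uint8, red, green, blue; 400x640 float32, mm along the optical axis (not along the pixel's ray), 0 where there is no reading.
- get_calibration(name): a dict with "fx", "fy", "cx", "cy" (pixels), "origin" and "attitude" of the camera in the world. Camera axes: x right, y down, z forward; pixel columns grow to the right and rows downward; lengths in mm; the calibration is good to about 2 mm. A picture is of the moment at which its call begins. get_calibration takes no time and is no camera call.
- manip.sign_off(): hands the job in; it is judged then, once.
The state is a dict: "clock": time; "joints": joint angles; "qd": joint speeds; "effort": joint torques, N m; "eef_pos": TCP position; "eef_rot": TCP orientation; "wrist_force": force on the tool from outside, world axes, zero at the start; "moment": the same for the moment, N m; "finger_gap": finger opening in mm; "finger_force": force on a finger pad.
Only numpy, scipy, OpenCV 4.12 (cv2) and the standard library are available. Lean on these libraries where they do the work, as an engineer would, in place of code of your own. Each camera call takes 0.05 s, during which the arm holds its last target. There are 200 camera calls.

### The job

The jig plate rocks because one of its four feet is soft: press down on its corners, one after another, until you find the corner that gives, then press that corner's yellow shim tab down flat and leave the other three tabs standing. Last, press firmly on that same corner again to prove that the shim now carries it, and finish while still holding it pressed down. Only press: do not lift or shift the plate, and leave the spanner and the caliper beside it where they lie.

Things in the scene. Friction and masses are not known exactly. Their poses are not given: they have to be found in the camera images.
- plate: the loose aluminium jig plate, 84 (x) x 172 (y) x 12 mm, 1 kg, with a steel bearing nest (62 mm across, 18 mm high) at its middle. Origin at the centre of its underside, 28 mm above the table (its top is 40 mm above the table); x away from the robot, y to the left along its long side, z up. It rests on four feet, which are where to press, under x = +-26 mm, y = +-55 mm
- bed: the green bed fixed under the plate, 72 x 208 x 8 mm, origin under its centre, axes as the plate's. Three of the feet on it are solid; the fourth (any corner, looks alike) has a light spring: it holds the plate level, begins to give when that corner is pressed with 2 N, is 3.5 mm down on a solid stop by 4 N, and springs back when let go
- shim_near_left: the hinged steel shim of the plate's near left corner (left and near as the robot sees it), one of four alike. Origin on its hinge, 24 mm above the table, at plate x = -26, y = 92 mm, 6 mm past the plate's end. A yellow tab, 18 mm wide, reaches 6 to 50 mm outward from the hinge; own y points along it, away from the plate, own z is its upper side
- shim_near_right: the hinged steel shim of the plate's near right corner (left and near as the robot sees it), one of four alike. Origin on its hinge, 24 mm above the table, at plate x = -26, y = -92 mm, 6 mm past the plate's end. At first each tab slopes up 0.64 to 0.70 rad from level, its end 55 mm above the table. About 6 N down near its end swings it down; it stays where left
- shim_far_left: the hinged steel shim of the plate's far left corner (left and near as the robot sees it), one of four alike. Origin on its hinge, 24 mm above the table, at plate x = 26, y = 92 mm, 6 mm past the plate's end. A tab meets its stop when it lies level (own z upright), its top face 27 mm above the table
- shim_far_right: the hinged steel shim of the plate's far right corner (left and near as the robot sees it), one of four alike. Origin on its hinge, 24 mm above the table, at plate x = 26, y = -92 mm, 6 mm past the plate's end. A flat shim's nose stands 0.8 mm under the plate's corner and carries it if the foot there gives way
- spanner: grey open-ended spanner, 30 x 175 x 6 mm, a bystander lying loose on the table; origin at the centre of its underside
- caliper: steel caliper, 60 x 234 x 9 mm, a bystander lying loose on the table; origin at the centre of its underside

How it is judged:
By the outcome, as a careful person would: the job done as asked, in the order asked, and still so for the second after the job is handed in, while the arm keeps its last pose, push and grip.
It also fails if it takes over 48 s, if anything falls off the work surface, if the arm or the gripper's body presses on something with over 40 N, if the wrist force passes 120 N, or if a joint passes its speed limit or range.

## Working session

There is one attempt and no reset: what is moved stays moved. The work goes in short steps, Python scripts to look and compute and a tool call to move; the robot and the scene stay as the last step left them, time stands still between calls to the robot, and variables do not carry over. Pictures are saved under pics/ and viewed, at most 10 in all, crops included, and the job is handed in when it is done.

Besides the shell and the picture viewer there is one more tool, called after "Request:" as name(argument=value, ...), one argument or row to a line, values as JSON. jog_arm: Moves the arm, as the interface text tells. Its arguments: {"type":"object","properties":{"plan":{"type":"array"},"claw":{"type":"number"},"force":{"type":"number"}},"required":["plan"]}

```bash
mkdir -p pics; python3 - <<'E'
from cell import manip,camera,get_calibration
import cv2,numpy as np
for n in("top","side"):
    p,d=camera(n); cv2.imwrite(f"pics/{n}0.png",p[:,:,::-1]); np.savez(f"{n}0.npz",p=p,d=d)
    c=get_calibration(n); print(n,c)
s=manip.read_state();print(s)
E
```

```text
top {'fx': 402.3628074991353, 'fy': 402.3628074991353, 'cx': 317.5063907224064, 'cy': 207.666549671057, 'origin': array([ 210.34385012,  -36.75599671, 1076.5638738 ]), 'attitude': array([-2.94487684,  0.00449344, -1.56563983])}
side {'fx': 514.7533055892038, 'fy': 514.7533055892038, 'cx': 321.7503305435501, 'cy': 191.62099663035173, 'origin': array([   97.94664885, -1102.67705377,   850.21288764]), 'attitude': array([-2.17981264, -0.01087929, -0.27640174])}
{'clock': 0.1, 'joints': array([ 1.25837775e+00,  3.00409271e-01,  1.52151140e+00, -6.32105608e-06,
        1.32071116e+00, -6.65886464e-02]), 'qd': array([ 4.82164112e-05, -8.92501267e-04, -1.76802351e-03, -5.91898230e-04,
        4.43993626e-04,  8.53914440e-04]), 'effort': array([ 3.99405719e-03, -5.32653165e+01, -3.53275430e+01,  7.10874796e-02,
        2.35458522e-02, -4.61265108e-05]), 'eef_pos': array([133.76778671, 533.21886304, 183.64973515]), 'eef_rot': array([-3.14055537e+00, -6.30369080e-05,  2.89576426e+00]), 'wrist_force': array([0.33042444, 0.32209784, 0.45110942]), 'moment': array([-0.03182881,  0.00507406, -0.03311943]), 'finger_force': 0.0, 'finger_gap': 94.17739691221902}
```

View pics/top0.png

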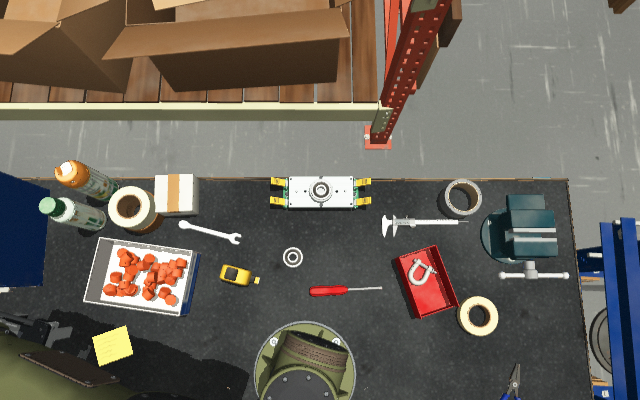

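View pics/side0.png

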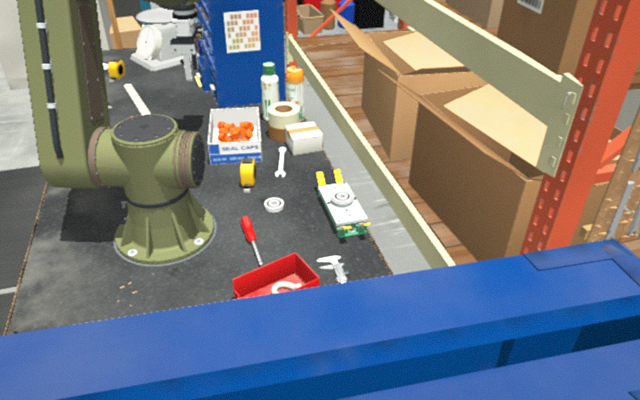

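The top view shows the plate at about (320,192), with yellow tabs at (277,181), (277,204), (365,181) and (365,203). The spanner is at (210,232) and the caliper at (420,225). The side view agrees.

```bash
cat >h.py <<'E'
import numpy as np,cv2
from scipy.spatial.transform import Rotation as R
from cell import manip,camera,get_calibration
def ray(n,uv,z):
    c=get_calibration(n); uv=np.atleast_2d(uv).astype(float)
    v=np.c_[(uv[:,0]-c['cx'])/c['fx'],(uv[:,1]-c['cy'])/c['fy'],np.ones(len(uv))]
    v=R.from_euler('xyz',c['attitude']).apply(v); o=c['origin']
    return o+v*((z-o[2])/v[:,2])[:,None]
E
python3 - <<'E'
from h import *
np.set_printoptions(precision=1,suppress=True)
def blobs(n,box,lo,hi,a,z):
    f=np.load(n+'0.npz');hsv=cv2.cvtColor(f['p'],cv2.COLOR_RGB2HSV)
    m=cv2.inRange(hsv,lo,hi);k=np.zeros_like(m);x0,y0,x1,y1=box;k[y0:y1,x0:x1]=1;m*=k
    cs,_=cv2.findContours(m,cv2.RETR_EXTERNAL,cv2.CHAIN_APPROX_NONE)
    for c in cs:
        if cv2.contourArea(c)<a: continue
        M=cv2.moments(c);u=[M['m10']/M['m00'],M['m01']/M['m00']]
        r=cv2.minAreaRect(c);b=cv2.boxPoints(r)
        print(n,cv2.contourArea(c),np.array(u),ray(n,u,z)[0],'box',ray(n,b,z)[:,:2].tolist(), ray(n,[r[0]],z)[0])
blobs('top',(260,165,385,220),(0,0,130),(179,50,255),100,40)
blobs('top',(260,165,385,220),(20,120,120),(35,255,255),15,42)
blobs('side',(310,165,375,245),(20,120,120),(35,255,255),8,42)
blobs('side',(310,165,375,245),(0,0,130),(179,50,255),100,40)
E
python3 - <<'E'
import cv2
t=cv2.imread('pics/top0.png')[165:220,260:382];s=cv2.imread('pics/side0.png')[160:250,300:390]
cv2.imwrite('pics/t1.png',cv2.vconcat([cv2.resize(t,(732,330),interpolation=2),cv2.copyMakeBorder(cv2.resize(s,(260,260)),0,0,0,472,0)]))
E
```

```text
top 3324.0 [322.  182.4] [485.4 -42.5  40. ] box [[533.0692045675074, 123.99666626583232], [534.3185824104136, -208.73561982827107], [422.10775073574655, -205.69298575575627], [420.72510248537293, 120.27659451000653]] [477.  -42.7  40. ]
top 82.0 [363.5 200.7] [ 435.7 -151.8   42. ] box [[442.93022372122266, -132.59882337468508], [447.7332750358798, -168.97026287136873], [428.18998947297774, -170.95559161260772], [423.4178976900457, -134.71405938245047]] [ 435.5 -151.8   42. ]
top 89.0 [276.9 200.5] [435.3  75.9  42. ] box [[428.4683951584833, 96.56049458608899], [447.73270605008383, 94.42073875554922], [442.16417353073723, 55.12761866575803], [422.94304600530313, 57.40349364802314]] [435.3  75.9  42. ]
top 87.5 [363.1 181.6] [ 487.6 -151.6   42. ] box [[493.6637630272934, -130.01756798707643], [500.73833775402386, -170.21873147417918], [481.6037937324551, -172.90948522750867], [474.5747435353795, -132.84620809245857]] [ 487.6 -151.5   42. ]
top 82.5 [277.5 181.3] [487.6  75.6  42. ] box [[481.8058007471053, 96.15153132845293], [500.8567327110886, 93.00041154642574], [493.16335224354
[... 567 characters left out ...]
. ]
side 93.5 [320.2 177.7] [437.4  77.5  42. ] box [[431.38118885906624, 113.71994170152402], [455.2870867864548, 115.98823682563989], [442.6469362380998, 42.54162679235833], [419.760661848003, 40.70573199297678]] [437.1  77.5  42. ]
side 71.5 [337.2 175.6] [487.6  75.7  42. ] box [[482.2876446360988, 107.18478426502907], [503.5911001465638, 110.83104769608917], [492.39021198511216, 45.58377412894538], [471.8991125426413, 42.390513425563995]] [487.4  75.9  42. ]
side 2512.5 [351.2 196.9] [494. -32.  40.] box [[450.4271571076431, 148.46576957353204], [611.6541012552598, 105.75743046791058], [491.37163361751095, -214.2639828993249], [359.7184358613172, -178.7465082271076]] [472.9 -50.9  40. ]
```

View pics/t1.png

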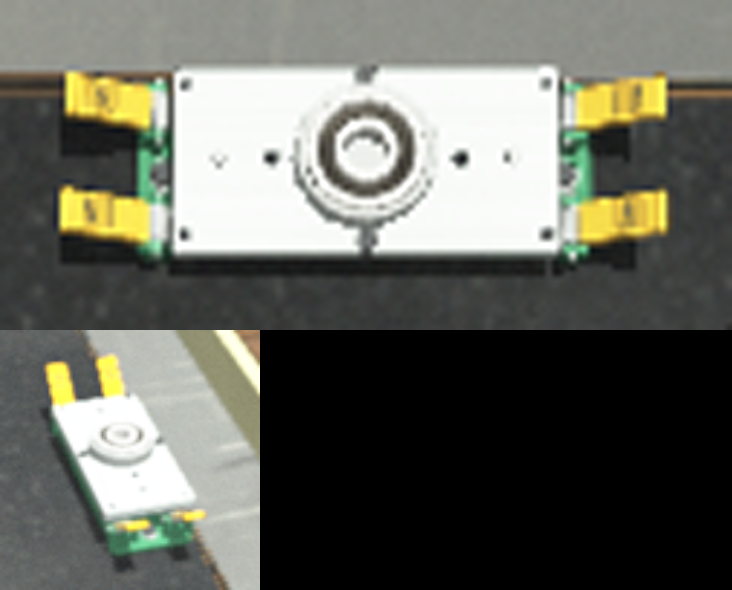

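Plate centre is about (461.5, -38) with yaw near 0, so the feet are at x = 435.5 / 487.5 and y = 17 / -93. The first move takes the closed fingers above the near left foot.

Request:
jog_arm(
  plan=[0.02, -0.035, 0, 0, 0, 2, 0.06, -0.103, 0, 0, 0, 6, 0.302, -0.516, -0.1, 0, 0, 14.1, 0.302, -0.516, -0.1, 0, 0, 14.1, 0.302, -0.516, -0.1, 0, 0, 14.1, 0.302, -0.516, -0.1, 0, 0, 14.1, 0.302, -0.516, -0.1, 0, 0, 14.1, 0.302, -0.516, -0.1, 0, 0, 14.1, 0.302, -0.516, -0.1, 0, 0, 14.1, 0.302, -0.516, -0.1, 0, 0, 14.1, 0.302, -0.516, -0.1, 0, 0, 14.1, 0.302, -0.516, -0.1, 0, 0, 14.1, 0.302, -0.516, -0.1, 0, 0, 14.1, 0.302, -0.516, -0.1, 0, 0, 14.1, 0.302, -0.516, -0.1, 0, 0, 14.1, 0.302, -0.516, -0.1, 0, 0, 14.1],
  claw=0,
  force=20,
)

```text
clock: 1.7
eef_pos: [435.4, 18.4, 84.3]
eef_rot: [3.142, 0.0, -3.14]
wrist_force: [0.4, -0.2, 1.0]
finger_gap: 0.1
finger_force: 0.0
```

```bash
python3 - <<'E'
from h import *
p,d=camera('top');cv2.imwrite('pics/t2.png',cv2.resize(p[140:240,240:400,::-1],(800,500)))
print(manip.read_state())
E
```

```text
{'clock': 1.75, 'joints': array([-4.18050060e-02,  1.65954350e-01,  1.93952083e+00,  7.95952125e-05,
        1.03577396e+00, -1.61436702e+00]), 'qd': array([-0.0006027 , -0.00060244, -0.00188365, -0.00199964,  0.00053789,
       -0.00267633]), 'effort': array([-4.83809542e-01, -3.99236584e+01, -3.02774906e+01, -2.33353965e-02,
        7.47538079e-02,  1.43794090e-02]), 'eef_pos': array([435.5286276 ,  18.43412138,  84.41509363]), 'eef_rot': array([ 3.14153919e+00,  3.46167563e-04, -3.13986755e+00]), 'wrist_force': array([ 0.00464833,  0.0343972 , -0.2734039 ]), 'moment': array([ 0.00561128, -0.01374999, -0.01005739]), 'finger_force': 0.0, 'finger_gap': 0.6087576160741567}
```

View pics/t2.png

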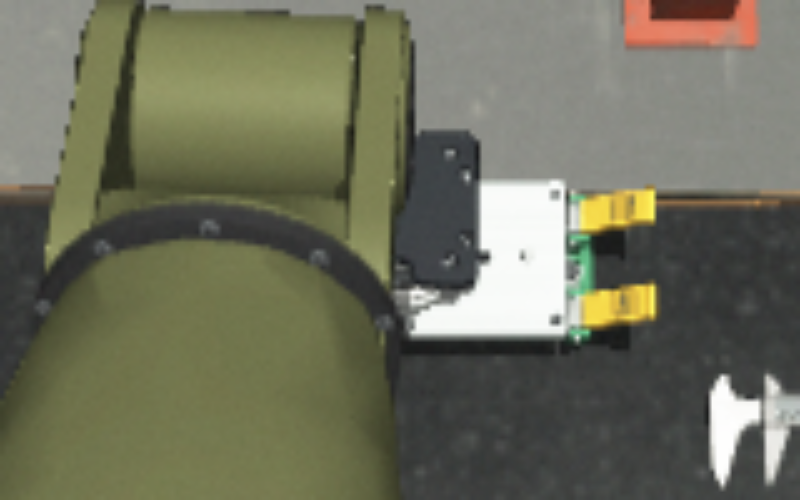

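The picture shows the arm over the left half of the plate and the right tabs untouched at crop (615,210) and (615,303). Next I lower onto the near left foot.

Request:
jog_arm(
  plan=[0, 0, -0.02, 0, 0, 0, 0, -0.001, -0.036, 0, 0, 0, 0, -0.001, -0.041, 0, 0, 0, 0, -0.001, -0.043, 0, 0, 0, 0, -0.001, -0.0445, 0, 0, 0, 0, -0.001, -0.0455, 0, 0, 0, 0, -0.001, -0.0455, 0, 0, 0, 0, -0.001, -0.0455, 0, 0, 0],
)

```text
clock: 2.55
eef_pos: [436.0, 16.5, 38.9]
eef_rot: [-3.142, 0.0, -3.141]
wrist_force: [-0.4, 0.1, -0.6]
finger_gap: 0.6
finger_force: 0.0
```

Request:
jog_arm(
  plan=[0, 0, -0.0005, 0, 0, 0, 0, 0, -0.001, 0, 0, 0, 0, 0, -0.001, 0, 0, 0],
)

```text
clock: 2.85
eef_pos: [435.8, 16.5, 37.6]
eef_rot: [-3.142, -0.0, -3.141]
wrist_force: [0.3, 0.8, 0.3]
finger_gap: 0.2
finger_force: 0.0
```

Request:
jog_arm(
  plan=[0, 0, -0.0005, 0, 0, 0, 0, 0, -0.001, 0, 0, 0, 0, 0, -0.001, 0, 0, 0],
)

```text
clock: 3.15
eef_pos: [435.8, 16.5, 36.5]
eef_rot: [3.142, -0.0, -3.141]
wrist_force: [0.5, -0.8, 0.3]
finger_gap: 0.5
finger_force: 0.0
```

Request:
jog_arm(
  plan=[0, 0, -0.0005, 0, 0, 0, 0, 0, -0.001, 0, 0, 0, 0, 0, -0.001, 0, 0, 0],
)

```text
clock: 3.45
eef_pos: [435.8, 16.4, 35.6]
eef_rot: [-3.142, -0.0, -3.141]
wrist_force: [-2.0, -0.1, -0.3]
finger_gap: 0.4
finger_force: 0.0
```

```bash
python3 - <<'E'
from h import *
p,d=camera('side');cv2.imwrite('pics/s3.png',cv2.resize(p[110:260,260:420,::-1],(640,600)))
for i in range(4):
    s=manip.read_state();print(s['eef_pos'],s['wrist_force'],s['moment']);camera('top')
E
```

```text
[435.80081152  16.46354841  35.60076855] [-0.79292669  0.00634358  0.3222662 ] [ 0.05500196 -0.02561951 -0.04433392]
[435.83439547  16.44087967  35.64754908] [ 0.42760898 -0.14943251 -0.09818012] [ 0.04031885 -0.01193003 -0.03139366]
[435.82056495  16.47163824  35.63576356] [ 0.18404087  0.29611821 -0.07262181] [ 0.07195698  0.02177037 -0.02414915]
[435.84718343  16.45842309  35.65762356] [-0.15254903 -0.33408215  0.98525501] [ 0.05424411 -0.02012872 -0.00695669]
```

View pics/s3.png

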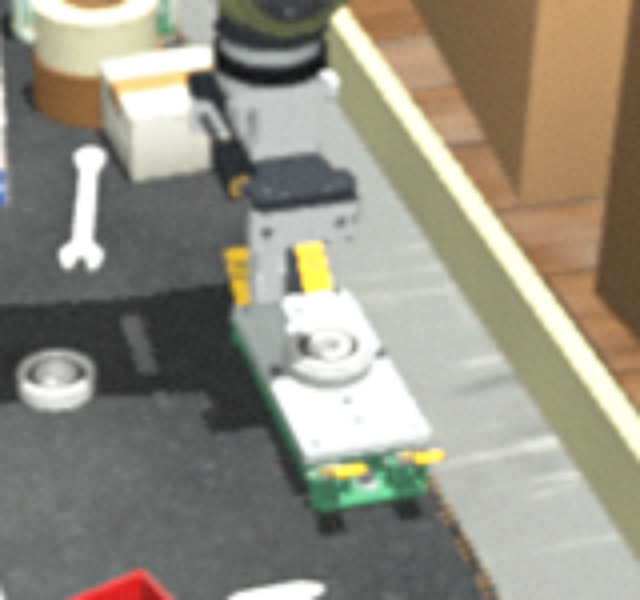

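```bash
cat >>h.py <<'E'
def proj(n,P):
    c=get_calibration(n);v=R.from_euler('xyz',c['attitude']).inv().apply(np.atleast_2d(P)-c['origin'])
    return np.c_[c['fx']*v[:,0]/v[:,2]+c['cx'],c['fy']*v[:,1]/v[:,2]+c['cy']]
E
python3 - <<'E'
from h import *
np.set_printoptions(precision=1,suppress=True)
f=lambda P:(proj('side',P)-[260,110])*4
print('tcp',f([435.8,16.5,36]),'-y finger face',f([435.8,4,36]))
print('plate corners',f([[461.5+a*42,-38+b*86,40] for a in(-1,1) for b in(-1,1)]))
print('top calc',ray('top',[[288.8,176.3],[353,176],[288.8,207.7],[353.2,207.5]],40))
E
```

```text
tcp [[262.5 325.4]] -y finger face [[267.6 335.5]]
plate corners [[299.7 446.2]
 [227.8 299.4]
 [424.3 425.3]
 [341.8 282.3]]
top calc [[ 501.9   46.    40. ]
 [ 503.4 -125.3   40. ]
 [ 416.5   44.4   40. ]
 [ 417.7 -124.8   40. ]]
```

```bash
python3 - <<'E'
from h import *
np.set_printoptions(precision=0,suppress=True,linewidth=200)
p,d=camera('side');c=get_calibration('side');Rr=R.from_euler('xyz',c['attitude'])
def P(u,v):
    z=d[v,u];return Rr.apply([(u-c['cx'])/c['fx']*z,(v-c['cy'])/c['fy']*z,z])+c['origin']
for u in (321,326,330):
  for v in range(170,206,2): print(u,v,P(u,v),p[v,u])
cv2.imwrite('pics/s4.png',cv2.resize(p[155:245,300:390,::-1],(600,600),interpolation=cv2.INTER_CUBIC))
E
```

```text
321 170 [469. 181.  -1.] [107 112 112]
321 172 [443.  90.  53.] [209 175  98]
321 174 [441.  84.  50.] [215 182  90]
321 176 [439.  77.  48.] [166 147  93]
321 178 [438.  72.  45.] [193 168  93]
321 180 [438.  72.  38.] [207 176  91]
321 182 [437.  69.  33.] [224 187  82]
321 184 [435.  61.  31.] [234 198  71]
321 186 [430.  42.  38.] [162 150 115]
321 188 [428.  36.  36.] [156 161 160]
321 190 [425.  24.  38.] [170 175 172]
321 192 [422.  13.  39.] [163 169 163]
321 194 [421.  10.  34.] [142 152 145]
321 196 [430.  41.   4.] [100 123 109]
321 198 [426.  29.   6.] [ 71 104  84]
321 200 [427.  31.  -2.] [42 57 51]
321 202 [425.  23.  -3.] [46 54 54]
321 204 [421.   8.   1.] [46 52 49]
326 170 [412. -62. 158.] [179 183 180]
326 172 [412. -64. 154.] [193 200 197]
326 174 [432.   3. 103.] [197 201 197]
326 176 [434.   8.  92.] [193 195 196]
326 178 [433.   7.  86.] [198 201 199]
326 180 [433.   5.  82.] [199 202 199]
326 182 [435.  11.  71.] [193 199 195]
326 184 [434.   7.  67.] [202 207 203]
326 186 [434.   8.  60.] [161 166 161]
326 188 [440.  29.  38.] [167 174 170]
326 190 [437.  19
[... 296 characters left out ...]
30 170 [422. -63. 157.] [197 202 197]
330 172 [443.   3. 107.] [180 183 183]
330 174 [443.   1. 102.] [195 204 200]
330 176 [444.   4.  93.] [201 206 205]
330 178 [443.   2.  88.] [221 224 226]
330 180 [444.   4.  81.] [174 179 177]
330 182 [445.   6.  72.] [172 176 174]
330 184 [444.   5.  67.] [189 195 193]
330 186 [454.  34.  39.] [202 213 204]
330 188 [451.  26.  38.] [163 172 168]
330 190 [447.  12.  41.] [159 167 161]
330 192 [446.   8.  38.] [165 173 168]
330 194 [444.   1.  37.] [166 172 168]
330 196 [435. -28.  51.] [153 158 156]
330 198 [433. -34.  49.] [149 156 151]
330 200 [432. -38.  45.] [141 147 146]
330 202 [432. -39.  40.] [110 115 111]
330 204 [429. -47.  39.] [203 213 207]
```

View pics/s4.png

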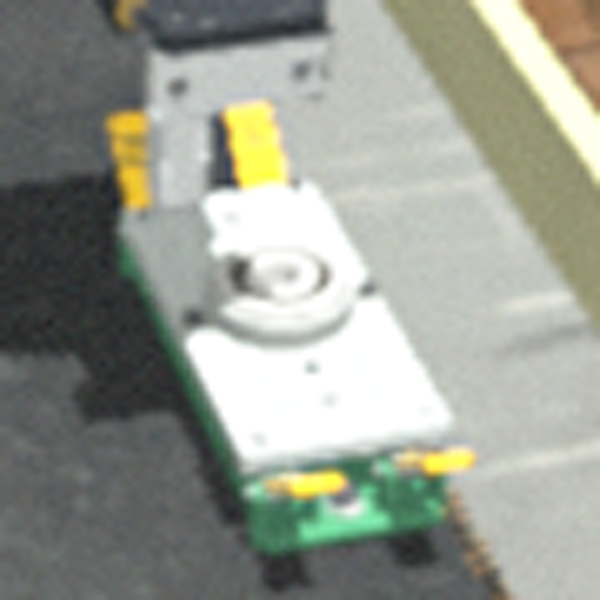

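The side view shows the fingers ending at crop (185,205), where depth gives z of about 57, so they are still 15–20 mm above the plate. The closed fingertips sit higher than the reported TCP, so I keep descending until the wrist force shows contact.

Request:
jog_arm(
  plan=[0, 0, -0.003, 0, 0, 0, 0, 0, -0.006, 0, 0, 0, 0, 0, -0.008, 0, 0, 0, 0, 0, -0.008, 0, 0, 0],
)

```text
clock: 4.15
eef_pos: [435.6, 16.5, 27.3]
eef_rot: [3.142, -0.001, -3.141]
wrist_force: [0.7, -0.5, 0.8]
finger_gap: 0.7
finger_force: 0.0
```

Request:
jog_arm(
  plan=[0, 0, -0.001, 0, 0, 0, 0, 0, -0.002, 0, 0, 0, 0, 0, -0.002, 0, 0, 0],
)

```text
clock: 4.45
eef_pos: [435.8, 16.5, 25.6]
eef_rot: [-3.142, -0.0, -3.141]
wrist_force: [-0.5, 0.4, 0.2]
finger_gap: 0.4
finger_force: 0.0
```

Request:
jog_arm(
  plan=[0, 0, -0.001, 0, 0, 0, 0, 0, -0.002, 0, 0, 0, 0, 0, -0.002, 0, 0, 0],
)

```text
clock: 4.75
eef_pos: [435.8, 16.5, 23.5]
eef_rot: [3.142, -0.0, -3.141]
wrist_force: [-0.7, 0.6, 0.3]
finger_gap: 0.3
finger_force: 0.0
```

Request:
jog_arm(
  plan=[0, 0, -0.001, 0, 0, 0, 0, 0, -0.0015, 0, 0, 0, 0, 0, -0.0015, 0, 0, 0],
)

```text
clock: 5.05
eef_pos: [435.8, 16.5, 22.1]
eef_rot: [3.142, -0.0, -3.141]
wrist_force: [-0.2, -0.4, -0.0]
finger_gap: 0.2
finger_force: 0.0
```

Request:
jog_arm(
  plan=[0, 0, -0.001, 0, 0, 0, 0, 0, -0.0015, 0, 0, 0, 0, 0, -0.0015, 0, 0, 0],
)

```text
clock: 5.35
eef_pos: [435.8, 16.5, 20.6]
eef_rot: [-3.142, -0.0, -3.141]
wrist_force: [-0.7, 0.1, 0.1]
finger_gap: 0.6
finger_force: 0.0
```

Request:
jog_arm(
  plan=[0, 0, -0.001, 0, 0, 0, 0, 0, -0.0015, 0, 0, 0, 0, 0, -0.0015, 0, 0, 0],
)

```text
clock: 5.65
eef_pos: [435.8, 16.5, 19.0]
eef_rot: [3.142, -0.0, -3.141]
wrist_force: [0.5, 0.2, -0.1]
finger_gap: 0.8
finger_force: 0.0
```

```bash
python3 - <<'E'
from h import *
np.set_printoptions(precision=0,suppress=True,linewidth=200)
p,d=camera('side');c=get_calibration('side');Rr=R.from_euler('xyz',c['attitude'])
for u in (324,326,328):
  for v in range(180,198,2):
    z=d[v,u];print(u,v,Rr.apply([(u-c['cx'])/c['fx']*z,(v-c['cy'])/c['fy']*z,z])+c['origin'])
E
```

```text
324 180 [427.   4.  84.]
324 182 [427.   5.  76.]
324 184 [427.   4.  70.]
324 186 [426.   2.  65.]
324 188 [427.   3.  58.]
324 190 [428.   6.  49.]
324 192 [430.  12.  38.]
324 194 [429.   9.  33.]
324 196 [425.  -6.  38.]
326 180 [433.   6.  81.]
326 182 [432.   2.  77.]
326 184 [433.   5.  69.]
326 186 [433.   5.  62.]
326 188 [432.   2.  58.]
326 190 [434.   7.  48.]
326 192 [436.  12.  37.]
326 194 [432.  -0.  39.]
326 196 [429.  -9.  39.]
328 180 [437.   0.  84.]
328 182 [439.   5.  74.]
328 184 [439.   5.  67.]
328 186 [438.   1.  64.]
328 188 [439.   6.  54.]
328 190 [439.   5.  48.]
328 192 [441.  10.  37.]
328 194 [438.   1.  37.]
328 196 [434. -13.  41.]
```

The tip is now only a few mm above the plate, so I go on in small steps.

Request:
jog_arm(
  plan=[0, 0, -0.001, 0, 0, 0, 0, 0, -0.001, 0, 0, 0],
)

```text
clock: 5.9
eef_pos: [435.9, 16.5, 18.1]
eef_rot: [3.142, 0.0, -3.141]
wrist_force: [-1.2, 0.2, 3.2]
finger_gap: 0.5
finger_force: 1.1
```

Request:
jog_arm(
  plan=[0, 0, -0.001, 0, 0, 0, 0, 0, -0.001, 0, 0, 0],
)

```text
clock: 6.1
eef_pos: [435.7, 16.6, 17.1]
eef_rot: [3.141, -0.0, -3.141]
wrist_force: [-1.7, 0.8, 3.2]
finger_gap: 0.1
finger_force: 1.7
```

Request:
jog_arm(
  plan=[0, 0, -0.001, 0, 0, 0, 0, 0, -0.001, 0, 0, 0],
)

```text
clock: 6.3
eef_pos: [435.6, 16.6, 16.0]
eef_rot: [3.141, -0.0, -3.141]
wrist_force: [-3.5, 0.9, 3.7]
finger_gap: 0.1
finger_force: 2.1
```

Request:
jog_arm(
  plan=[0, 0, -0.001, 0, 0, 0, 0, 0, -0.001, 0, 0, 0],
)

```text
clock: 6.5
eef_pos: [435.7, 16.5, 15.2]
eef_rot: [3.141, -0.0, -3.141]
wrist_force: [-4.8, 2.6, 8.2]
finger_gap: 0.7
finger_force: 4.2
```

Request:
jog_arm(
  plan=[0, 0, -0.0005, 0, 0, 0, 0, 0, -0.0005, 0, 0, 0],
)

```text
clock: 6.7
eef_pos: [435.7, 16.6, 15.0]
eef_rot: [3.141, -0.0, -3.141]
wrist_force: [-6.8, 2.0, 12.8]
finger_gap: 0.7
finger_force: 6.6
```

Request:
jog_arm(
  plan=[0, 0, -0.0005, 0, 0, 0, 0, 0, -0.0005, 0, 0, 0],
)

```text
clock: 6.9
eef_pos: [435.8, 16.6, 14.8]
eef_rot: [3.141, -0.0, -3.141]
wrist_force: [-8.5, 3.0, 17.6]
finger_gap: 0.6
finger_force: 9.3
```

```bash
python3 - <<'E'
from h import *
np.set_printoptions(precision=1,suppress=True,linewidth=200)
p,d=camera('side');cv2.imwrite('pics/s5.png',cv2.resize(p[155:245,300:390,::-1],(600,600),interpolation=cv2.INTER_CUBIC))
for i in range(2):
    s=manip.read_state();print(s['eef_pos'],s['wrist_force'],s['moment']);camera('top')
E
```

```text
[435.8  16.6  14.8] [-8.2  3.2 17.9] [0.6 1.6 0. ]
[435.8  16.6  14.8] [-8.8  2.3 17.7] [0.6 1.7 0. ]
```

View pics/s5.png

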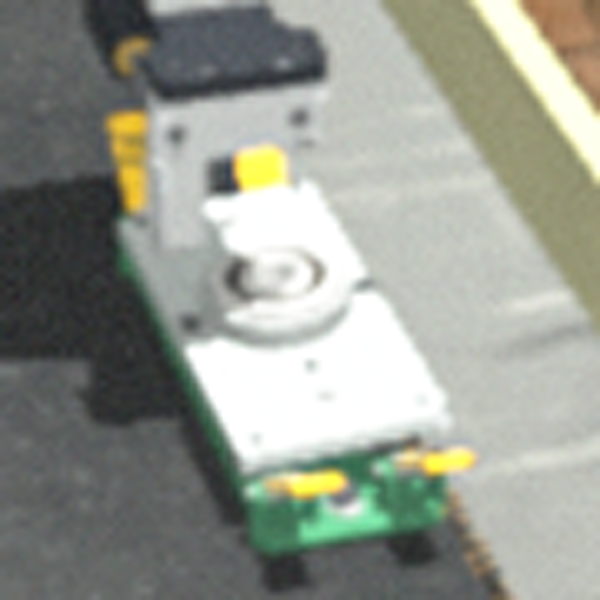

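The near left corner gave: force stayed at about 3–4 N over 3.5 mm, then hit a hard stop and rose to 18 N. The side view shows the finger pressed at crop (185,240), with the tabs all still up. Next I release, lift and move over the near left tab.

Request:
jog_arm(
  plan=[0, 0, 0.001, 0, 0, 0, 0, 0, 0.003, 0, 0, 0, 0, 0, 0.007, 0, 0, 0, 0, 0, 0.02, 0, 0, 0, 0, 0, 0.045, 0, 0, 0, 0, 0, 0.052, 0, 0, 0, 0, 0.02, 0.052, 0, 0, 0, 0, 0.05, 0.052, 0, 0, 0, 0, 0.071, 0.052, 0, 0, 0, 0, 0.071, 0.052, 0, 0, 0, 0, 0.071, 0.052, 0, 0, 0],
)

```text
clock: 8.15
eef_pos: [435.7, 87.3, 65.7]
eef_rot: [-3.141, -0.0, -3.14]
wrist_force: [0.4, -0.5, -0.2]
finger_gap: 0.6
finger_force: 0.0
```

Request:
jog_arm(
  plan=[0, 0, -0.01, 0, 0, 0, 0, 0, -0.02, 0, 0, 0, 0, 0, -0.025, 0, 0, 0, 0, 0, -0.03, 0, 0, 0, 0, 0, -0.035, 0, 0, 0, 0, 0, -0.04, 0, 0, 0, 0, 0, -0.045, 0, 0, 0, 0, 0, -0.05, 0, 0, 0, 0, 0, -0.05, 0, 0, 0],
)

```text
clock: 9.05
eef_pos: [436.3, 87.6, 16.0]
eef_rot: [3.141, 0.001, -3.141]
wrist_force: [0.2, 0.2, 0.6]
finger_gap: 0.1
finger_force: 0.2
```

Request:
jog_arm(
  plan=[0, 0, -0.002, 0, 0, 0, 0, 0, -0.004, 0, 0, 0, 0, 0, -0.006, 0, 0, 0],
)

```text
clock: 9.35
eef_pos: [436.5, 87.8, 10.5]
eef_rot: [3.141, 0.002, -3.141]
wrist_force: [0.1, 3.9, 6.3]
finger_gap: 0.7
finger_force: 3.2
```

Request:
jog_arm(
  plan=[0, 0, -0.001, 0, 0, 0, 0, 0, -0.002, 0, 0, 0, 0, 0, -0.003, 0, 0, 0],
)

```text
clock: 9.65
eef_pos: [436.4, 87.9, 7.5]
eef_rot: [3.141, 0.002, -3.141]
wrist_force: [-0.1, 3.9, 7.2]
finger_gap: 0.5
finger_force: 3.2
```

Request:
jog_arm(
  plan=[0, 0, -0.001, 0, 0, 0, 0, 0, -0.0015, 0, 0, 0],
)

```text
clock: 9.85
eef_pos: [436.5, 88.0, 6.1]
eef_rot: [3.141, 0.002, -3.141]
wrist_force: [0.3, 5.5, 8.2]
finger_gap: 0.4
finger_force: 4.2
```

Tab is moving with about 7 N. I continue to its stop.

Request:
jog_arm(
  plan=[0, 0, -0.001, 0, 0, 0, 0, 0, -0.0015, 0, 0, 0],
)

```text
clock: 10.05
eef_pos: [436.8, 88.0, 5.4]
eef_rot: [3.141, 0.002, -3.141]
wrist_force: [-6.8, 4.2, 26.2]
finger_gap: 0.4
finger_force: 13.1
```

Request:
jog_arm(
  plan=[0, 0, -0.001, 0, 0, 0, 0, 0, -0.0015, 0, 0, 0],
)

```text
clock: 10.25
eef_pos: [437.0, 88.0, 4.8]
eef_rot: [3.141, 0.003, -3.141]
wrist_force: [-13.5, 3.0, 43.1]
finger_gap: 0.2
finger_force: 21.3
```

The tab met its stop at the expected height. I lift off and check with the side camera.

Request:
jog_arm(
  plan=[0, 0, 0.002, 0, 0, 0, 0, 0, 0.005, 0, 0, 0, 0, 0, 0.02, 0, 0, 0, 0, 0, 0.05, 0, 0, 0, 0, -0.02, 0.07, 0, 0, 0, 0, -0.06, 0.07, 0, 0, 0, 0, -0.072, 0.07, 0, 0, 0, 0, -0.072, 0.07, 0, 0, 0],
)

```text
clock: 11.05
eef_pos: [435.7, 14.4, 72.4]
eef_rot: [-3.142, -0.0, 3.139]
wrist_force: [0.3, 0.7, 0.0]
finger_gap: 0.3
finger_force: 0.0
```

```bash
python3 - <<'E'
from h import *
p,d=camera('side');cv2.imwrite('pics/s6.png',cv2.resize(p[140:245,285:390,::-1],(600,600),interpolation=cv2.INTER_CUBIC))
print(manip.read_state()['eef_pos'])
E
```

```text
[435.63333361  15.3148256   72.30550219]
```

View pics/s6.png

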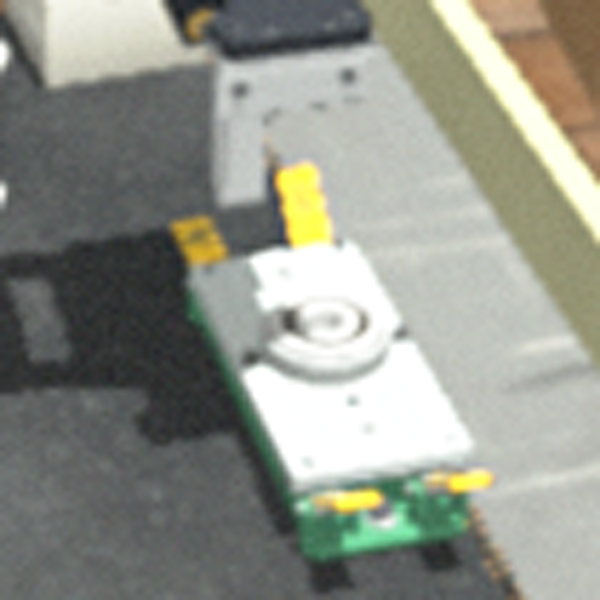

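The near left tab lies flat at crop (200,240) and the other three still stand. Last step is the proof press on the same corner; the plate top is at reading 18.5, and the shim should catch it about 0.8 mm lower.

Request:
jog_arm(
  plan=[0, 0.001, -0.02, 0, 0, 0, 0, 0.001, -0.04, 0, 0, 0, 0, 0.001, -0.048, 0, 0, 0, 0, 0.001, -0.051, 0, 0, 0, 0, 0.001, -0.053, 0, 0, 0, 0, 0.001, -0.054, 0, 0, 0, 0, 0.001, -0.054, 0, 0, 0],
)

```text
clock: 11.8
eef_pos: [436.1, 16.5, 19.1]
eef_rot: [-3.142, 0.001, -3.141]
wrist_force: [0.4, -0.5, -0.5]
finger_gap: 0.6
finger_force: 0.0
```

Request:
jog_arm(
  plan=[0, 0, -0.0005, 0, 0, 0, 0, 0, -0.001, 0, 0, 0],
)

```text
clock: 12.0
eef_pos: [436.1, 16.4, 18.1]
eef_rot: [-3.142, 0.001, -3.141]
wrist_force: [-3.5, 0.3, 12.1]
finger_gap: 0.3
finger_force: 5.9
```

Request:
jog_arm(
  plan=[0, 0, -0.0003, 0, 0, 0, 0, 0, -0.0005, 0, 0, 0, 0, 0, -0.0005, 0, 0, 0],
)

```text
clock: 12.3
eef_pos: [436.2, 16.5, 18.1]
eef_rot: [3.142, 0.001, -3.141]
wrist_force: [-5.2, 0.2, 13.6]
finger_gap: 0.3
finger_force: 7.1
```

Request:
jog_arm(
  plan=[0, 0, -0.0005, 0, 0, 0, 0, 0, -0.001, 0, 0, 0, 0, 0, -0.001, 0, 0, 0, 0, 0, -0.001, 0, 0, 0, 0, 0, -0.001, 0, 0, 0, 0, 0, -0.001, 0, 0, 0, 0, 0, -0.001, 0, 0, 0, 0, 0, -0.001, 0, 0, 0],
)

```text
clock: 13.1
eef_pos: [436.3, 16.5, 17.8]
eef_rot: [-3.142, 0.001, -3.141]
wrist_force: [-10.3, 0.2, 28.6]
finger_gap: 0.6
finger_force: 14.3
```

```bash
python3 - <<'E'
from h import *
s=manip.read_state();print(s['eef_pos'],s['wrist_force'])
if 12<s['wrist_force'][2]<35 and s['eef_pos'][2]>16.8: print(manip.sign_off())
E
```

```text
[436.29864993  16.48144379  17.83263022] [-10.33737312   0.18168305  28.6094872 ]
the job is handed in; nothing more can be done
None
```

The near left corner was the one that gave (found on the first press, so I did not press the other three); its tab now lies flat with the other three standing, and I handed in while holding that corner at about 29 N, where it sank only about 0.7 mm (3.5 mm before). One risk: the fingers reached 43 N pressing the tab onto its stop, and I read the 40 N limit as covering only the arm and gripper body.

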